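# Pull the pressing plate out of a cheese mould with a screw-in puller rod

### The arm

A 7-joint arm with a two-finger parallel gripper is mounted at the origin on the work surface. World frame = base frame: x ahead of the robot, y to its left, z up, the work surface at z = 0. Lengths are in m, angles in rad, forces in N, time in s.
With the tool pointing down it reaches from about 0.4 to 0.875 m from the base axis. Payload 4.4 kg.
Tool frame: the origin (TCP) lies at the very end of the fingers, on their centre line; the grasp point (between the pads) lies grip_point_offset behind it (grip_point_offset is the distance from the TCP to the grasp point, in m); z points along the fingers, y is the direction in which the jaws open and shut (so a half turn about z gives the same grasp; the last joint's range is limited). The gripper opens to 85 mm and grips with 20 to 120 N. Pads are 22 mm wide; open, the fingers measure 114 mm over their backs; the gripper's body (76 mm by 85 mm) begins 54 mm behind the grasp point. The pads swing forward as they close: fully open they stand 13 mm farther back than shut.
Start: joints at [-1.287, 0.628, 0.038, 1.517, -0.027, 0.996, -0.02], TCP at [0.223, 0.611, 0.231] pointing down, gripper open.
Joint ranges: [-3.06, 3.06], [-0.37, 2.12], [-1.25, 1.32], [0.18, 2.47], [-1.1, 4.24], [0.23, 1.98], [-2.94, 2.94]. Speed limits (rad/s): [2.57, 2.57, 3.14, 3.14, 3.14, 3.14, 3.14].

### API

Orientations are given as a unit quaternion [x, y, z, w].
In Python, from station import move_ptp, servo_line, set_joints, command_gripper, pause, ik, observe, capture, PlanningError, sign_off, grip_point_offset gives the robot as it stands. Calls block until the motion is done:
- move_ptp(position, orientation): joint-space move of the TCP to a pose.
- servo_line(position, attitude=None, v=0.15, stop_force=None): straight line of the TCP; attitude=None keeps the orientation; v is the mean speed in m/s. With stop_force (N) it stops when the force on the tool has changed by that much, and returns True; else False.
- set_joints(angles): joint-space move.
- command_gripper(opening, newtons=None): opening from 0.0 (shut) to 1.0 (fully open); newtons is the grip in N (None keeps the last); returns when the fingers have stopped.
- pause(seconds).
- ik(position, orientation): joint angles nearest the present ones, or None.
- observe(): the state.
- capture(name): name is "scene" or "top" or "wrist"; returns a dict with "color" (384x512x3 uint8, blue, green, red), "vertical_fov" (degrees; the focal length in pixels is half the picture's height over the tangent of half this angle, whatever the lens; pixels are square), "cx", "cy" (the principal point, pixels), "R" (3x3) and "t" (3): a world point X has camera coordinates R X + t. Camera axes: x right, y down, z forward; pixel columns grow to the right and rows downward; lengths in m; the calibration is good to about 2 mm. The wrist camera is an equidistant fisheye: a pixel r from the principal point sees the ray r / f radians off the axis. A picture is of the moment at which its call begins. There is no depth.
A pose or a line that the arm cannot do raises PlanningError and nothing moves.
- sign_off(): hands the job in, once; it reports no verdict.
The state is a dict: "time": time; "joints": joint angles; "dq": joint speeds; "joint_torque": joint torques, N m; "tool_pos": TCP position; "tcp_rot": TCP orientation; "contact_force": force on the tool from outside, world axes, zero at the start; "torque": the same for the moment, N m; "grip_width": opening from 0.0 (shut) to 1.0 (fully open).
Only numpy, scipy, OpenCV 4.12 (cv2) and the standard library are available. Lean on these libraries where they do the work, as an engineer would, in place of code of your own. Each camera call takes 0.05 s, during which the arm holds its last target. There are 200 camera calls.

### The job

The cheese in the mould has been pressed: take the puller rod from its wooden stand, screw it (a quarter turn clockwise) into the brass socket in the middle of the white pressing plate, draw the plate straight up, level, until it is clear of the mould, and stand it flat in the steel tray with the rod still in it, then let go. The cheese under the plate is soft, so feel your way into the socket and do not press hard on the plate; leave the loose cheese wheel and the jar where they are.

Things in the scene. Friction and masses are not known exactly. Their poses are not given: they have to be found in the camera images.
- rod_grip (a point): Centre of the puller rod's flat steel handle: 44 mm wide (rod x), 14 mm thick (rod y; grip across this), 36 mm high (z). z points up along the rod, away from the tip. The rod (0.2 kg, 120 mm long) starts upright in a slot of the wooden stand, hanging on its collar with 1 mm play; it must rise 55 mm to leave the stand.
- rod_tip (a point): Tip of the rod, on its axis, 102 mm below the handle's centre; axes as rod_grip. From the tip up: tapered nose, 14 mm thick from 8 mm on; at 14 to 21 mm two opposite thread lugs, 7 mm wide, reaching 14 mm each way along rod x (parallel to the handle's wide side); 14 mm shaft; 32 mm collar at 48 to 54 mm.
- stand: Fixed wooden block 90 x 80 x 52 mm high holding the rod; origin at the centre of its underside.
- follower: White round pressing plate, 114 mm across, 20 mm thick, with a 62 mm hub rising to 36 mm that holds the brass socket; 0.4 to 0.55 kg. Origin at the centre of its underside, z up. It lies on the cheese, 35 mm above the mould's underside; four sprung lips in the mould drag at it with about 4 to 10 N until it is 38 mm higher.
- socket (a point): Centre of the socket's mouth, 36 mm above the plate's underside; axes as the plate. Keyhole: 16 mm square hole crossed by a slot 9 mm wide, 34 mm long. The slot lies along the plate's x or up to 0.55 rad to either side: not measured, but visible from above. With the nose in, the lugs ride on the mouth (tip 14 mm below it) and fall in when within about 0.1 rad of the slot.
- socket_floor (a point): Centre of the socket's floor, 32 mm below its mouth, where the rod's tip stands when fully in (held upright with 1 mm play). Then turning the rod clockwise, seen from above, takes the lugs under a sloping thread that holds them from about 0.7 rad on, up to a stop at about 1.6 rad. Past 0.35 N m the whole socket turns in the plate, harmlessly.
- mould: Fixed open steel cheese mould, 128 mm outside and 120 mm inside diameter, rim 80 mm above its underside; origin at the centre of its underside, z up.
- cheese: The soft fresh cheese that fills the mould up to 35 mm above its underside, under the plate. Origin as the mould's.
- tray: Fixed shallow steel tray 200 x 200 mm, walls 18 mm high and 4 mm thick, floor 4 mm thick; origin at the centre of its underside.
- wheel_a: Bystander: loose cheese wheel 120 mm across, 45 mm high; origin at the centre of its underside.
- jar: Bystander: glass jar 60 mm across, 75 mm high; origin at the centre of its underside.

How it is judged:
On the way, in this order (a step that is already met when the one before it is completed fails the run):
1. the rod's tip is fully down in the socket (z of rod_tip in the frame of socket between -0.04 and -0.026 m and horizontal distance between rod_tip and socket below 0.006 m and z of follower in the frame of mould below 0.05 m), for 0.1 s.
2. the plate is drawn up straight until it is clear of the mould's rim, on the rod (z of rod_tip in the frame of socket between -0.04 and -0.023 m and horizontal distance between rod_tip and socket below 0.006 m and z of follower in the frame of mould above 0.081 m and horizontal distance between follower and mould below 0.03 m and angle between follower's own z axis and vertical below 0.15 rad), for 0.05 s.
At the end, for the whole second after the job is handed in: The plate stands flat on the tray's floor (within 50 mm of its middle each way, tilted under 0.06 rad) and at rest, the rod still down in its socket (tip 23 to 40 mm below the mouth) (z of rod_tip in the frame of socket between -0.04 and -0.023 m and horizontal distance between rod_tip and socket below 0.006 m and z of follower in the frame of tray below 0.012 m and x of follower in the frame of tray between -0.05 and 0.05 m and y of follower in the frame of tray between -0.05 and 0.05 m and angle between follower's own z axis and vertical below 0.06 rad and linear speed of follower below 0.02 m/s); the robot touches nothing.
It fails at once if the plate is pressed on the soft cheese with more than 35 N, its own weight included (contact force between follower and cheese above 35 N).
It fails at once if the plate is tipped by more than 0.25 rad (angle between follower's own z axis and vertical above 0.25 rad).
It fails at once if a bystander is moved by more than 25 mm (distance of any of wheel_a, jar from where it was at the start of the episode above 0.025 m).
It also fails if it takes over 72 s, if anything falls off the work surface, if the arm or the gripper's body presses on something with over 40 N, if the wrist force passes 120 N, or if a joint passes its speed limit or range.

## Working session

There is one attempt and no reset: what is moved stays moved. The work goes in short steps, each a Python script; the robot and the scene stay as the last script left them, time stands still between calls to the robot, and variables do not carry over. Pictures are saved under pics/ and viewed, about 8 in all and at most 12, crops included, and the job is handed in when it is done.

```bash
ls; mkdir -p pics; python3 - <<'E'
from station import *
import cv2, numpy as np
o=observe(); print(o, grip_point_offset)
a=capture("top"); b=capture("scene")
for n,c in (("top",a),("scene",b)):
    cv2.imwrite(f"pics/{n}0.png",c["color"]); print(n,c["vertical_fov"],c["cx"],c["cy"],c["R"],c["t"])
E
```

```text
pics
{'time': 0.0, 'joints': array([-1.28681792,  0.62934645,  0.03845122,  1.51835566, -0.0270293 ,
        0.99628236, -0.0199959 ]), 'dq': array([ 1.24946895e-03,  2.36851198e-04,  4.84063886e-04,  1.24381590e-04,
       -8.48079923e-04, -4.69916136e-04, -5.45293985e-05]), 'joint_torque': array([-1.10970907e-04, -5.63406944e+01,  1.22587480e+00, -1.93434620e+01,
        1.09184714e-02,  1.03616720e-02,  6.52603134e-06]), 'tool_pos': array([0.22250764, 0.6100769 , 0.23039298]), 'tcp_rot': array([ 1.74008339e-01,  9.84743733e-01, -9.23065281e-04, -1.60420181e-04]), 'contact_force': array([ 0.07019984, -0.20530002, -0.35146726]), 'torque': array([-0.0104319 , -0.01117251,  0.01300345]), 'grip_width': 1.0022875899297952} 0.0187
top 51.617236979385 255.60015704720877 192.21859424869925 [[ 0.07390609 -0.99726395  0.00158502]
 [-0.97307783 -0.07246142 -0.21878959]
 [ 0.21830582  0.01462754 -0.97577077]] [-0.03529257  0.60736168  0.92633187]
scene 47.247415114681495 257.0779175994541 193.13000382495107 [[ 0.13068561  0.99123958 -0.01911439]
 [ 0.74490231 -0.11089472 -0.65789278]
 [-0.65424905  0.07173877 -0.752869  ]] [-0.06296283 -0.39654252  1.58031987]
```

```bash
python3 - <<'E'
import cv2, numpy as np
a=cv2.imread("pics/top0.png"); b=cv2.imread("pics/scene0.png")
cv2.imwrite("pics/t0.png",cv2.resize(a,(800,600),interpolation=cv2.INTER_CUBIC))
cv2.imwrite("pics/s0.png",cv2.resize(b,(800,600),interpolation=cv2.INTER_CUBIC))
E
```

```text
(no output)
```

View pics/t0.png

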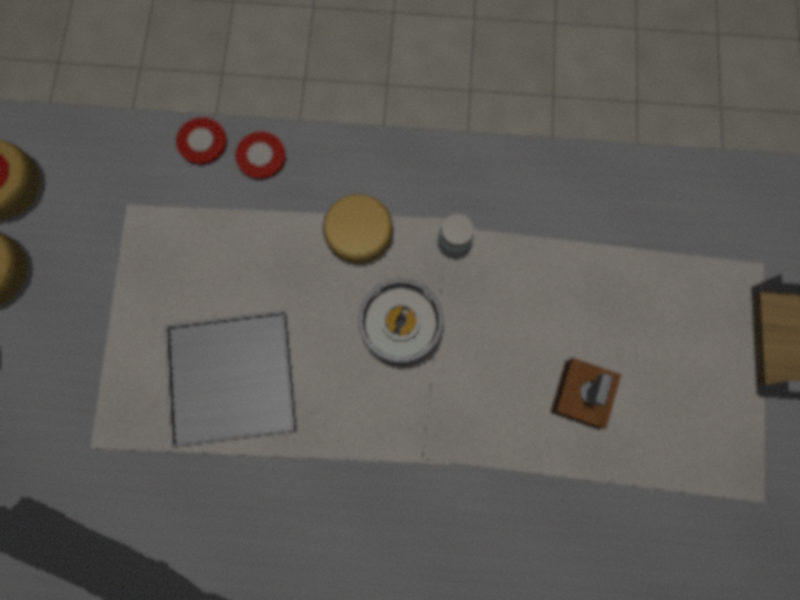

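View pics/s0.png

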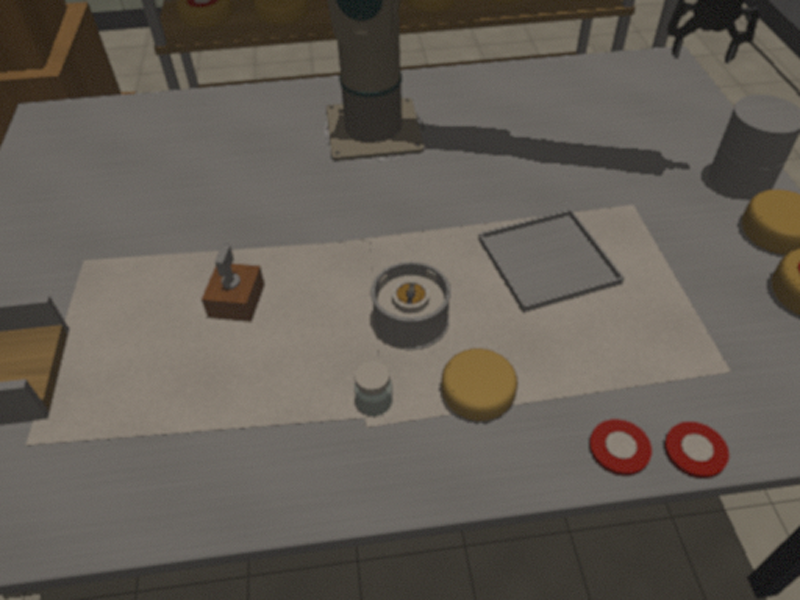

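The top view shows, in the 800x600 picture, the mould and brass socket at about (400,321), the stand at (588,393) with the handle at (600,390), the tray at (231,379), the wheel at (358,228) and the jar at (457,230). The scene view agrees with this layout.

```bash
cat > h.py <<'E'
from station import *
import cv2, numpy as np
from scipy.spatial.transform import Rotation as Ro
def ray(c,u,v,fish=False):
    f=c["color"].shape[0]/2/np.tan(np.radians(c["vertical_fov"])/2)
    x,y=(u-c["cx"])/f,(v-c["cy"])/f
    r=np.hypot(x,y)
    d=np.array([x,y,1.]) if not fish else np.array([x/r*np.sin(r),y/r*np.sin(r),np.cos(r)]) if r>1e-9 else np.array([0,0,1.])
    R=np.array(c["R"]); return -R.T@np.array(c["t"]), R.T@d
def onz(c,u,v,z,fish=False):
    o,d=ray(c,u,v,fish); return o+d*(z-o[2])/d[2]
def proj(c,X,fish=False):
    f=c["color"].shape[0]/2/np.tan(np.radians(c["vertical_fov"])/2)
    p=np.array(c["R"])@np.array(X)+np.array(c["t"])
    if not fish: return f*p[0]/p[2]+c["cx"], f*p[1]/p[2]+c["cy"]
    r=np.hypot(p[0],p[1]); th=np.arctan2(r,p[2]); return f*th*p[0]/r+c["cx"], f*th*p[1]/r+c["cy"]
def two(r1,r2):
    (o1,d1),(o2,d2)=r1,r2; d1=d1/np.linalg.norm(d1); d2=d2/np.linalg.norm(d2)
    s=np.linalg.lstsq(np.c_[d1,-d2],o2-o1,rcond=None)[0]; a=o1+s[0]*d1; b=o2+s[1]*d2
    return (a+b)/2, np.linalg.norm(a-b)
def down(yaw):  # tool z down, tool y (jaw) at world angle yaw
    y=np.array([np.cos(yaw),np.sin(yaw),0]); z=np.array([0,0,-1.]); x=np.cross(y,z)
    return Ro.from_matrix(np.c_[x,y,z]).as_quat()
def yaw_now():
    y=Ro.from_quat(observe()["tcp_rot"]).as_matrix()[:,1]; return np.arctan2(y[1],y[0])
E
python3 - <<'E'
from h import *
a=capture("top"); b=capture("scene")
P=lambda u,v,z:onz(a,u*.64,v*.64,z).round(4)
hsv=cv2.cvtColor(a["color"],cv2.COLOR_BGR2HSV); hs=cv2.cvtColor(b["color"],cv2.COLOR_BGR2HSV)
def blob(h,lo,hi,box):
    m=cv2.inRange(h,lo,hi); k=np.zeros_like(m); x0,y0,x1,y1=box; k[y0:y1,x0:x1]=m[y0:y1,x0:x1]
    cs=cv2.findContours(k,cv2.RETR_EXTERNAL,cv2.CHAIN_APPROX_NONE)[0]; return max(cs,key=cv2.contourArea)
st=blob(hsv,(3,90,40),(16,255,255),(345,220,405,280)); r=cv2.minAreaRect(st); print("stand",r,[onz(a,*p,.04).round(3) for p in cv2.boxPoints(r)])
br=blob(hsv,(12,110,60),(30,255,255),(235,185,280,225)); (u,v),rad=cv2.minEnclosingCircle(br); print("brass",u,v,rad,onz(a,u,v,.071))
br=blob(hs,(12,110,60),(30,255,255),(240,170,285,210)); (u2,v2),rad2=cv2.minEnclosingCircle(br); print("tri",u2,v2,two(ray(a,u,v),ray(b,u2,v2)))
print("mould rim",P(401,321,.08),"handle top",P(600,388,.124),"wheel",P(358,228,.045),"jar",P(457,228,.075))
print("tray",[P(*p,.018) for p in((168,327),(286,314),(296,431),(174,445))])
print("handle tri",two(ray(a,600*.64,388*.64),ray(b,225*.64,256*.64)))
E
```

```text
stand ((375.3499755859375, 251.44998168945312), (35.73373031616211, 36.68241500854492), 18.434947967529297) [array([ 0.453, -0.243,  0.04 ]), array([ 0.541, -0.27 ,  0.04 ]), array([ 0.519, -0.355,  0.04 ]), array([ 0.431, -0.326,  0.04 ])]
brass 252.5 203.5 7.905794143676758 [0.57834296 0.01528485 0.071     ]
tri 259.3888854980469 187.38888549804688 (array([0.57697299, 0.0051431 , 0.0736548 ]), np.float64(0.02023260539568735))
mould rim [0.5725 0.0046 0.08  ] handle top [ 0.4864 -0.2934  0.124 ] wheel [0.7325 0.0888 0.045 ] jar [ 0.7342 -0.0752  0.075 ]
tray [array([0.5453, 0.3916, 0.018 ]), array([0.5819, 0.1981, 0.018 ]), array([0.3924, 0.1603, 0.018 ]), array([0.3562, 0.3523, 0.018 ])]
handle tri (array([ 0.48722434, -0.29707271,  0.11570831]), np.float64(0.0020877256294531566))
```

```bash
python3 - <<'E'
from h import *
for p in ((.573,.005,.25),(.487,-.295,.25),(.469,.276,.25)):
    print(p,[(round(y,2),None if (q:=ik(p,down(y))) is None else (q[[0,6]]).round(2)) for y in np.arange(-3.14,3.14,.523)])
print(yaw_now())
import pickle
for n,p,y in (("sock",(.52,.005,.24),np.pi/2),("rod",(.43,-.295,.28),np.pi/2)):
    q=ik(p,down(y))
    move_ptp(p,down(y)); pause(.3); c=capture("wrist"); pickle.dump(c,open(n+".pkl","wb"))
    print(n,observe()["time"],-c["R"].T@c["t"],c["vertical_fov"],c["cx"],c["cy"],observe()["joints"].round(2))
    t=(.573,.005,.071) if n=="sock" else (.487,-.295,.124)
    print(proj(c,t,True)); cv2.imwrite(f"pics/w_{n}.png",cv2.resize(c["color"],(800,600),interpolation=cv2.INTER_CUBIC))
E
```

```text
(0.573, 0.005, 0.25) [(np.float64(-3.14), array([0.18, 2.88])), (np.float64(-2.62), array([-0.69, -1.94])), (np.float64(-2.09), array([-0.69, -1.42])), (np.float64(-1.57), array([-0.55, -1.13])), (np.float64(-1.05), array([-0.5 , -0.67])), (np.float64(-0.52), array([-0.43, -0.23])), (np.float64(-0.0), array([-0.35,  0.21])), (np.float64(0.52), array([-0.27,  0.66])), (np.float64(1.04), array([-0.2 ,  1.11])), (np.float64(1.57), array([-0.12,  1.56])), (np.float64(2.09), array([-0.03,  2.01])), (np.float64(2.61), array([0.08, 2.44])), (np.float64(3.14), array([0.18, 2.88]))]
(0.487, -0.295, 0.25) [(np.float64(-3.14), array([-0.14, -1.91])), (np.float64(-2.62), array([-0.14, -1.39])), (np.float64(-2.09), array([-0.14, -0.86])), (np.float64(-1.57), array([-0.13, -0.37])), (np.float64(-1.05), array([-0.15,  0.21])), (np.float64(-0.52), array([-0.11,  0.64])), (np.float64(-0.0), array([-0.04,  1.05])), (np.float64(0.52), array([0.05, 1.46])), (np.float64(1.04), array([0.13, 1.88])), (np.float64(1.57), array([0.17, 2.36])), (np.float64(2.09), array([0.26, 2.79])), (np.float64(2.61), array(
[... 381 characters left out ...]
0.37])), (np.float64(0.52), array([-0.75,  0.08])), (np.float64(1.04), array([-0.66,  0.52])), (np.float64(1.57), array([-0.57,  0.97])), (np.float64(2.09), array([-0.47,  1.41])), (np.float64(2.61), array([-0.37,  1.85])), (np.float64(3.14), array([-0.27,  2.29]))]
1.2209913184760912
sock 2.95 [0.44345541 0.00399679 0.38279552] 65.70646984690485 261.3696600322941 195.67079682408325 [-0.13  0.43  0.1   1.87 -0.05  0.84  1.56]
(np.float64(262.3000249259944), np.float64(223.2561973346109))
rod 4.5 [ 0.3539512  -0.2956321   0.42271666] 65.70646984690485 261.3696600322941 195.67079682408325 [ 0.44  0.39  0.15  1.81 -0.07  0.94  2.19]
(np.float64(261.7869180492364), np.float64(230.7778536454041))
```

```bash
python3 - <<'E'
import cv2, numpy as np, pickle
out=[]
for n,(u,v) in (("sock",(262,223)),("rod",(262,231))):
    c=pickle.load(open(n+".pkl","rb"))["color"]; w=50
    out.append(cv2.resize(c[v-w:v+w,u-w:u+w],(400,400),interpolation=cv2.INTER_CUBIC))
    print(n, "crop x0,y0=",u-w,v-w,"scale 4")
cv2.imwrite("pics/wr.png",np.hstack(out))
E
```

```text
sock crop x0,y0= 212 173 scale 4
rod crop x0,y0= 212 181 scale 4
```

View pics/wr.png

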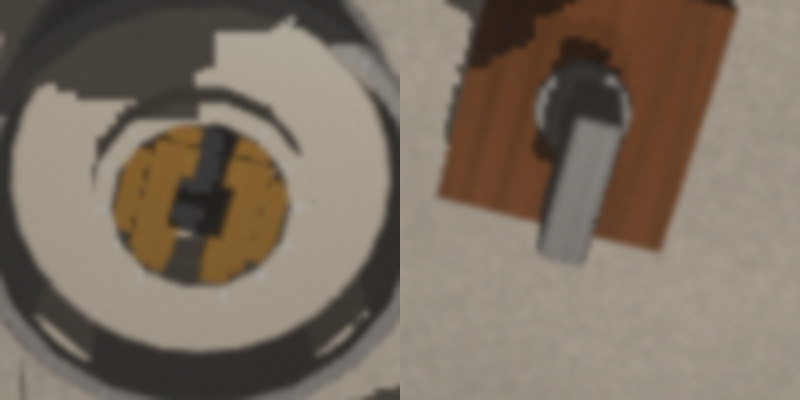

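The left crop shows the socket centred at crop (202,203), with its slot running from (218,128) to (183,282). The right crop shows the handle's top face with corners at (180,118), (220,125), (185,263) and (140,255).

```bash
python3 - <<'E'
from h import *
import pickle
c=pickle.load(open("sock.pkl","rb")); g=lambda x,y,z:onz(c,212+x/4,173+y/4,z,True)
ct=g(202,203,.071); e1=g(218,128,.071); e2=g(183,282,.071); d=e1-e2
print("socket",ct,"slot",e1,e2,np.linalg.norm(d),np.arctan2(d[1],d[0]), "mid",(e1+e2)/2)
hsv=cv2.cvtColor(c["color"],cv2.COLOR_BGR2HSV); m=cv2.inRange(hsv,(10,110,50),(30,255,255)); k=m*0; k[195:255,230:295]=m[195:255,230:295]
pts=np.argwhere(k)[:,::-1].astype(np.float32); w=np.array([onz(c,*p,.071,True)[:2] for p in pts]).astype(np.float32)
print("brass circle",cv2.minEnclosingCircle(w),len(w))
c=pickle.load(open("rod.pkl","rb")); g=lambda x,y,z:onz(c,212+x/4,181+y/4,z,True)
q=np.array([g(*p,.124) for p in((180,118),(220,125),(185,263),(140,255))]); print("handle",q.mean(0),np.linalg.norm(np.roll(q,-1,0)-q,axis=1)); d=(q[0]+q[1]-q[2]-q[3]); print(np.arctan2(d[1],d[0]))
hsv=cv2.cvtColor(c["color"],cv2.COLOR_BGR2HSV); m=cv2.inRange(hsv,(0,0,125),(180,40,255)); 
col=g(180,110,.058); print("collar",col)
E
```

```text
socket [0.57360762 0.00522777 0.071     ] slot [0.55108076 0.00962977 0.071     ] [ 5.98665039e-01 -2.69594202e-04  7.10000000e-02] 0.04860309215504702 2.936479773277271 mid [0.5748729  0.00468009 0.071     ]
brass circle ((0.5743440985679626, 0.004354396834969521), 0.024531755596399307) 951
handle [ 0.48488385 -0.30002154  0.124     ] [0.01089277 0.04253776 0.01283926 0.04253678]
2.893929024229391
collar [ 0.48465738 -0.30115641  0.058     ]
```

Socket is at (0.574, 0.005), with the slot at about -0.205 rad. The brass diameter comes out at 49 mm and the centres agree to 1 mm. The handle is at (0.485, -0.300), measured 42.5 x 12 mm against the given 44 x 14, axis at -0.248 rad. Grasping now.

```bash
python3 - <<'E'
from h import *
x,y=.4848,-.3003; a=down(np.pi/2-.248)
move_ptp((x,y,.20),a)
print(observe()["joints"].round(2), servo_line((x,y,.087),v=.1,stop_force=8), observe()["tool_pos"])
command_gripper(0,80); o=observe(); print(o["grip_width"],o["contact_force"].round(1),o["torque"].round(2))
print(servo_line((x,y,.21),v=.1,stop_force=15)); pause(.2); o=observe(); print(o["grip_width"],o["contact_force"].round(1),o["torque"].round(2),o["tool_pos"],o["time"])
c=capture("wrist"); cv2.imwrite("pics/lift.png",cv2.resize(c["color"],(800,600)))
E
```

```text
[ 0.39  0.56  0.18  1.78 -0.13  0.82  1.96] False [ 0.485237   -0.30062517  0.08764862]
0.15419663241037526 [-0.3  1.1  2. ] [-0.    0.06 -0.01]
False
0.15448631937400212 [-0.5  0.1 -3.2] [ 0.01 -0.01 -0.04] [ 0.48458453 -0.30017169  0.20949729] 8.4917
```

View pics/lift.png

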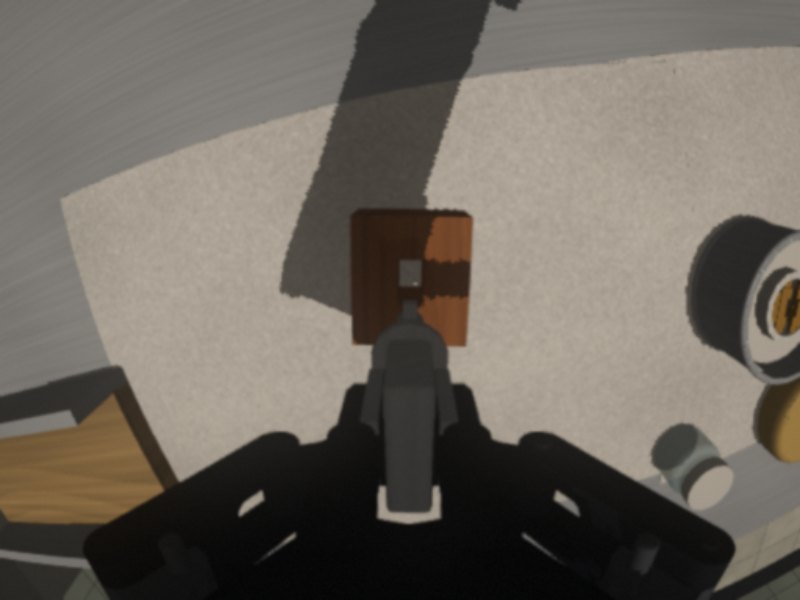

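The rod is held upright and centred in the jaws, clear of the stand (slot visible at (410,272)). The grip and force readings fit a rod in hand. Moving to the socket and feeling down.

```bash
python3 - <<'E'
from h import *
x,y=.5743,.0045; yaw=np.pi/2-.205
move_ptp((x,y,.20),down(yaw)); servo_line((x,y,.162),v=.1); pause(.2)
o=observe(); print(o["joints"].round(2),o["tool_pos"],o["contact_force"].round(1))
h=servo_line((x,y,.121),v=.02,stop_force=5); o=observe(); print(h,o["tool_pos"],o["contact_force"].round(1),o["torque"].round(2),o["time"])
E
```

```text
[-0.17  0.61  0.17  1.81 -0.14  0.73  1.45] [0.57484489 0.00437243 0.16274876] [-0.5  0.9 -1.6]
True [0.57430935 0.0044848  0.12190298] [-1.  -0.1  6.2] [-0.06  0.06 -0.01] 12.35
```

The rod stopped at TCP z 0.1219, so the tip is at about 0.039, exactly the expected socket floor. Next is the clockwise turn, in small watched steps.

```bash
python3 - <<'E'
from h import *
pause(.2); x,y=.5743,.0045; y0=np.pi/2-.205; z=.1222; servo_line((x,y,z),v=.01)
for k in range(1,9):
    h=servo_line((x,y,z),down(y0-.2*k),v=.05,stop_force=12); pause(.1)
    o=observe(); print(k,h,o["tool_pos"].round(4),round(y0-yaw_now(),3),o["contact_force"].round(1),o["torque"].round(2),round(o["time"],2))
    if h or o["contact_force"][2]>15 or abs(o["torque"][2])>.4: break
E
```

```text
1 False [0.5743 0.0046 0.1221] 0.197 [ 1.4  0.3 -1.2] [ 0.17 -0.11 -0.02] 13.31
2 False [0.5742 0.0047 0.1221] 0.397 [ 0.6  0.7 -2.8] [ 0.25 -0.21 -0.03] 13.76
3 False [0.5743 0.0047 0.1222] 0.597 [ 0.3 -0.3 -2.5] [ 0.35 -0.23  0.  ] 14.21
4 False [0.5746 0.0048 0.1223] 0.797 [ 1.7  1.8 -2.5] [ 0.53 -0.43  0.03] 14.66
5 False [0.5745 0.0048 0.1223] 0.997 [ 1.4  2.3 -1.4] [ 0.76 -0.53  0.06] 15.11
6 False [0.5746 0.0048 0.1223] 1.197 [ 2.2  3.7 -1.4] [ 0.89 -0.82  0.02] 15.56
7 False [0.5743 0.0049 0.1222] 1.397 [ 3.4  4.  -1.6] [ 1.13 -0.78  0.02] 16.01
8 False [0.5747 0.0049 0.1223] 1.598 [ 3.2  3.3 -0.5] [ 1.12 -0.92  0.04] 16.46
```

```bash
python3 - <<'E'
from h import *
x,y=.5744,.0047
for z in (.126,.132,.142,.155,.17,.185,.2):
    servo_line((x,y,z),v=.04); o=observe(); print(z,o["tool_pos"].round(4),o["contact_force"].round(1),o["torque"].round(2),round(o["time"],2))
pause(.3); o=observe(); print(o["contact_force"].round(1),o["torque"].round(2))
cv2.imwrite("pics/up.png",np.hstack([cv2.resize(capture("scene")["color"][130:240,200:320],(400,367),interpolation=cv2.INTER_CUBIC),cv2.resize(capture("top")["color"][140:250,195:315],(400,367),interpolation=cv2.INTER_CUBIC)]))
E
```

```text
0.126 [0.5733 0.0046 0.1251] [  2.1   2.1 -11. ] [ 0.72 -0.73  0.  ] 16.71
0.132 [0.5727 0.0044 0.1314] [ -0.6   1.6 -14.1] [ 0.39  0.03 -0.01] 17.01
0.142 [0.5741 0.0044 0.1427] [-1.7  0.5 -9.7] [ 0.19  0.47 -0.01] 17.41
0.155 [0.5748 0.0046 0.1559] [-1.1  0.6 -8. ] [0.28 0.27 0.06] 17.88
0.17 [0.5748 0.0044 0.1707] [-0.1 -0.3 -7.1] [ 0.05 -0.03  0.02] 18.41
0.185 [0.5745 0.0048 0.1852] [ 1.  -0.3 -7.1] [ 0.03 -0.02 -0.01] 18.93
0.2 [0.5745 0.0048 0.2002] [-0.3  0.8 -7.4] [-0.01 -0.05 -0.04] 19.46
[ 0.3 -0.7 -7.8] [-0.01  0.06  0.05]
```

View pics/up.png

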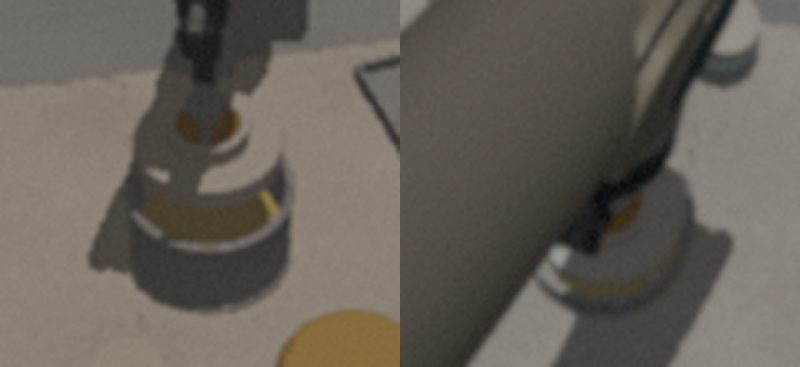

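The plate hangs level above the mould rim with the cheese visible beneath it. The load of about 5 N fits the plate's mass. Carrying it to the tray and lowering by feel.

```bash
python3 - <<'E'
from h import *
x,y=.469,.276
servo_line((.5745,.0048,.22),v=.08); servo_line((x,y,.22),v=.12); servo_line((x,y,.115),v=.08); pause(.3)
o=observe(); print(o["tool_pos"].round(4),o["contact_force"].round(1),o["torque"].round(2))
h=servo_line((x,y,.086),v=.02,stop_force=4); o=observe(); print(h,o["tool_pos"].round(4),o["contact_force"].round(1),o["torque"].round(2),round(o["time"],2))
cv2.imwrite("pics/tr.png",cv2.resize(capture("scene")["color"][100:220,290:420],(520,480),interpolation=cv2.INTER_CUBIC))
E
```

```text
[0.4691 0.2761 0.1152] [ 0.5 -0.7 -7.9] [-0.02 -0.03 -0.01]
True [0.4692 0.276  0.0909] [-0.7  0.3  5.5] [ 0.02  0.1  -0.01] 25.69
```

View pics/tr.png

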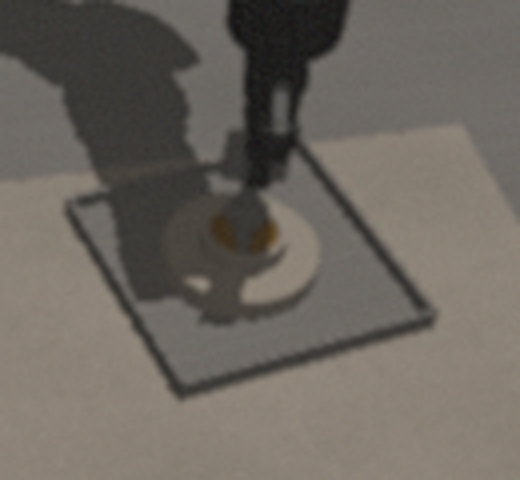

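The plate stands inside the tray near its middle. Contact came at TCP z 0.0909, and 0.091 was expected. Releasing and retreating straight up.

```bash
python3 - <<'E'
from h import *
x,y=.4692,.276
pause(.3); command_gripper(.7); o=observe(); print(o["grip_width"],o["contact_force"].round(1))
print(servo_line((x,y,.21),v=.06,stop_force=6)); servo_line((x,y,.24),v=.1); pause(.5); o=observe(); print(o["tool_pos"].round(3),o["contact_force"].round(1),o["time"])
q=o["joints"].copy(); q[0]-=.5; set_joints(q); pause(.3)
t=capture("top"); s=capture("scene")
im=[cv2.resize(c["color"][a:b,l:r],(400,400),interpolation=cv2.INTER_CUBIC) for c,(a,b,l,r) in((t,(175,305,85,215)),(s,(95,225,290,420)))]
cv2.imwrite("pics/end.png",np.hstack(im)); print(observe()["time"])
E
```

```text
0.7001652850506371 [-0.5 -0.4 -0.4]
False
[0.469 0.276 0.24 ] [ 0.3  0.6 -0.2] 29.6583
31.1083
```

View pics/end.png

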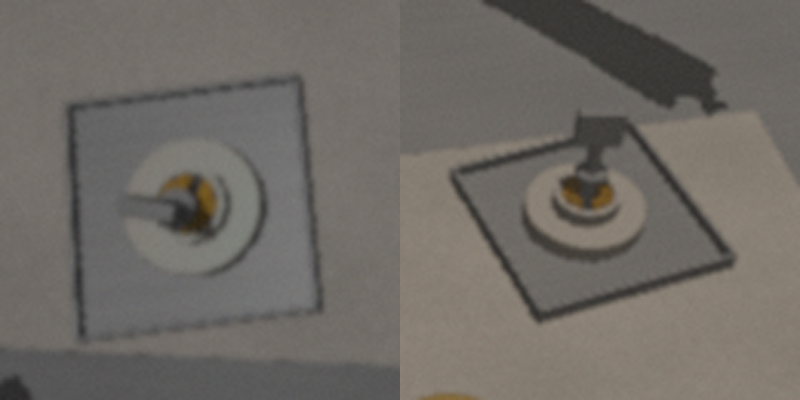

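The plate is flat and centred in the tray at about (195,207), between tray walls at x 70–320 and y 78–340. The rod is upright in the socket, and the arm is clear with no contact force. Handing in.

```bash
python3 -c "
from station import *
pause(.3); sign_off()"
```

```text
the job is handed in; nothing more can be done
```

The pressing plate is standing flat in the tray with the rod still upright in its socket, and I have handed the job in; sign-off reports no verdict.

- **Rod into socket:** I took the rod from the stand and felt it down to the socket floor. Contact came at TCP z 0.122, as expected, with about 8 N of push.
- **Turn:** I turned it 1.6 rad clockwise. The twisting moment stayed below 0.1 N m, so I never felt the thread's stop. Bending moments rose to about 1.4 N m and fell away once I lifted.
- **Lift:** I drew the plate straight up. The upward pull peaked at about 14 N, and the plate then hung level above the rim with a load that fits its mass.
- **Placing:** It touched the tray floor at TCP z 0.0909, against 0.091 expected, and I then let go.

My last pictures show the plate within about 1 cm of the tray's middle. The arm is clear with no contact force. About 31 s of the 72 s were used. I did not measure the wheel and jar again afterwards, but the arm never worked near them. No check failed or disagreed, apart from a poor first colour mask of the brass socket (about 1 cm off), which I replaced with the wrist-camera measurement.

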